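Refill the colour-coded screwdriver tray

ROBOT

A 6-joint arm with a two-finger parallel gripper is mounted at the origin on a cart in front of the work surface, level with it; the furniture and walls round the work are solid. World frame = base frame: x ahead of the robot, y to its left, z up, the work surface at z = 0. Lengths are in m, angles in rad, forces in N, time in s.
With the tool pointing down it reaches from about 0.3 to 0.875 m from the base axis. Payload 6.4 kg.
Tool frame: the origin (TCP) lies at the very end of the fingers, on their centre line; the grasp point (between the pads) lies 19 mm behind it (ctrl.tcp_to_grasp is the distance from the TCP to the grasp point, in m); z points along the fingers, y is the direction in which the jaws open and shut (so a half turn about z gives the same grasp; the last joint's range is limited). The gripper opens to 85 mm and grips with 20 to 120 N. Pads are 22 mm wide; open, the fingers measure 114 mm over their backs; the gripper's body (76 mm by 85 mm) begins 54 mm behind the grasp point. The pads swing forward as they close: fully open they stand 13 mm farther back than shut.
Start: joints at [-1.373, 0.181, 1.607, -0, 1.354, -0.206], TCP at [0.226, -0.529, 0.231] pointing down, gripper open.
Joint ranges: [-2.99, 2.99], [-0.89, 2.07], [0.3, 2.58], [-1.14, 4.28], [0, 2.63], [-3.12, 3.12]. Speed limits (rad/s): [2.57, 2.57, 3.01, 3.14, 3.14, 3.14].

INTERFACE

Orientations are given as a unit quaternion [w, x, y, z].
In Python, from bench import ctrl gives the robot as it stands. The module is installed in compiled form; this text tells all that it offers.
- The arm moves only by the tool drive_tool, never from a script. Its argument "deltas" is a list of rows, each an object with "slide": the shift along the tool's x, y, z as a fraction of full scale, a list of three; "delta_rot": the turn, a rotation vector about the tool's x, y, z as a fraction of full scale, a list of three; "hand": the opening, from 0 (shut) to 1 (fully open). In form: [{"slide": [tx, ty, tz], "delta_rot": [wx, wy, wz], "hand": hand}, ...]. A call has exactly 5 rows; each row shifts and turns the commanded pose from where the row before left it, along the tool's axes as they then stand; what a row does not reach is not made up. Full scale, the value 1, is 50 mm for a shift and 180 degrees for a turn. A row lasts 1/8 s, in which the tool goes at most 62.5 mm and 10.7 degrees, less where a joint would pass 70% of its speed; a pose out of reach is approached as far as the arm can. A call with a number of a shift or a turn outside -1 to 1 is refused whole. A call with a gripper value outside its range is refused whole. The fingers move at their own pace and stop on an object; the grip force is fixed at half the most. Time passes only in rows, so rows that do not move let the fingers close, or fill a call up. It gives the time, the measured TCP pose, the force and the opening at its end, in the units of the state.
- ctrl.get_obs(): the state, without advancing time (a new reading comes with each control period).
- ctrl.camera(name): name is "side" or "top" or "wrist"; returns a dict with "frame" (384x512x3 uint8, red, green, blue), "mtx" (3x3 intrinsics, pixels), "R" (3x3) and "t" (3): a world point X has camera coordinates R X + t. Camera axes: x right, y down, z forward; pixel columns grow to the right and rows downward; lengths in m; the calibration is good to about 2 mm. A picture is of the moment at which its call begins. There is no depth.
- ctrl.hand_in(): hands the job in, once; it reports no verdict.
The state is a dict: "time_s": time; "q": joint angles; "dq": joint speeds; "joint_efforts": joint torques, N m; "eef_pos": TCP position; "eef_rot": TCP orientation; "wrist_force": force on the tool from outside, world axes, zero at the start; "torque": the same for the moment, N m; "opening": opening from 0.0 (shut) to 1.0 (fully open).
Only numpy, scipy, OpenCV 4.12 (cv2) and the standard library are available. Lean on these libraries where they do the work, as an engineer would, in place of code of your own. Each camera call takes 0.05 s, during which the arm holds its last target.

TASK

Put the three screwdrivers away in the grey tool tray: lay each one down flat in the trough of the same colour as its handle, either way round. Leave the red-handled file, the blue marker and the yellow plate lying where they are.

Things in the scene. Friction and masses are not known exactly. Their poses are not given: they have to be found in the camera images.
- red_screwdriver: screwdriver, red handle, bare steel shaft, 156 mm long, loose. Origin midway along it, on its underside as it lies. +y is the handle end (at the start towards the robot within 20 degrees), -y the tip. Round handle 23 mm thick from y = +8 to +78 mm, axis 11.5 mm over the bench; shaft 5 mm. Gripped across at y = +28 mm, it balances and the fingers fit the trough's open middle
- blue_screwdriver: screwdriver, blue handle, bare steel shaft, 141 mm long, loose. Origin midway along it, on its underside as it lies. +y is the handle end (at the start towards the robot within 20 degrees), -y the tip. Round handle 23 mm thick from y = +0 to +70 mm, axis 11.5 mm over the bench; shaft 5 mm. Gripped across at y = +24 mm, it balances and the fingers fit the trough's open middle
- yellow_screwdriver: screwdriver, yellow handle, bare steel shaft, 166 mm long, loose. Origin midway along it, on its underside as it lies. +y is the handle end (at the start towards the robot within 20 degrees), -y the tip. Round handle 23 mm thick from y = +13 to +83 mm, axis 11.5 mm over the bench; shaft 5 mm. Gripped across at y = +30 mm, it balances and the fingers fit the trough's open middle
- red_insert: red plastic trough for one screwdriver, fixed in the grey tray, in any of its 3 places. 200 mm long (x axis), 52 wide (y), 18 high; origin at the centre of its underside, 4 mm over the bench. Floor 4 mm, walls 5 mm thick: inside 190 x 42, 14 mm deep. Side walls stand only on the 45 mm at each end; the middle 110 mm is open at the sides for fingers
- blue_insert: blue plastic trough for one screwdriver, fixed in the grey tray, in any of its 3 places. 200 mm long (x axis), 52 wide (y), 18 high; origin at the centre of its underside, 4 mm over the bench. Floor 4 mm, walls 5 mm thick: inside 190 x 42, 14 mm deep. Side walls stand only on the 45 mm at each end; the middle 110 mm is open at the sides for fingers
- yellow_insert: yellow plastic trough for one screwdriver, fixed in the grey tray, in any of its 3 places. 200 mm long (x axis), 52 wide (y), 18 high; origin at the centre of its underside, 4 mm over the bench. Floor 4 mm, walls 5 mm thick: inside 190 x 42, 14 mm deep. Side walls stand only on the 45 mm at each end; the middle 110 mm is open at the sides for fingers
- tool_tray: flat grey plastic tray, fixed to the bench, 240 mm (x) by 264 mm (y), floor 4 mm thick, rim 10 mm high; origin at the centre of its underside. The three inserts lie in it side by side, 80 mm apart along its y axis, their long axes along its x axis; it is turned up to 15 degrees about the vertical
- red_file: look-alike that stays: slim needle file with a red handle, 162 mm long (y), 11 mm wide, 8 mm high, loose; origin at the centre of its underside
- blue_marker: look-alike that stays: white marker pen with a blue cap, 135 mm long (y), 17 mm thick, loose; origin at the centre of its underside
- yellow_plate: look-alike that stays: small flat yellow bar, 70 mm long (y), 18 mm wide, 5 mm high, loose; origin at the centre of its underside

How it is judged:
By the outcome, as a careful person would: the job done as asked, in the order asked, and still so for the second after the job is handed in, with the robot touching nothing.
It also fails if it takes over 80 s, if anything falls off the work surface, if the arm or the gripper's body presses on something with over 40 N, if the wrist force passes 120 N, or if a joint passes its speed limit or range.

## Working session

There is one attempt and no reset: what is moved stays moved. The work goes in short steps, Python scripts to look and compute and a tool call to move; the robot and the scene stay as the last step left them, time stands still between calls to the robot, and variables do not carry over. Pictures are saved under pics/ and viewed, and the job is handed in when it is done.

Besides the shell and the picture viewer there is one more tool, called after "Request:" as name([rows], argument=value, ...), one row to a line, values as JSON. drive_tool: Moves the arm, as the interface text tells. Its arguments: {"type":"object","properties":{"deltas":{"type":"array","items":{"type":"object","properties":{"slide":{"type":"array","items":{"type":"number"}},"delta_rot":{"type":"array","items":{"type":"number"}},"hand":{"type":"number"}}}}},"required":["deltas"]}

```bash
mkdir -p pics; python3 - <<'E'
from bench import ctrl
import cv2,numpy as np,pickle
o=ctrl.get_obs(); print(o)
d={}
for n in("top","side","wrist"):
    c=ctrl.camera(n); d[n]=c; cv2.imwrite(f"pics/{n}0.png",c["frame"][...,::-1])
    print(n,c["mtx"],c["R"],c["t"])
pickle.dump(d,open("c0.pkl","wb"))
E
```

```text
{'time_s': 0.0, 'q': array([-1.37329370e+00,  1.81544610e-01,  1.60802196e+00,  4.06084513e-05,
        1.35380062e+00, -2.06297146e-01]), 'dq': array([ 0.000528  ,  0.00022117,  0.00076966,  0.00095453, -0.00315045,
       -0.00265156]), 'joint_efforts': array([ 1.45247359e-03, -4.44860029e+01, -3.51342881e+01, -2.33672263e-04,
        9.02995351e-03, -5.11188915e-06]), 'eef_pos': array([ 0.22584404, -0.52818431,  0.23037541]), 'eef_rot': array([-8.87172373e-04,  9.79687855e-01,  2.00526606e-01,  2.37255234e-05]), 'wrist_force': array([ 0.7650144 ,  0.86628056, -0.41652326]), 'torque': array([ 0.00172581,  0.02556689, -0.04927307]), 'opening': 1.0006521302097764}
top [[465.7637626    0.         254.35237522]
 [  0.         465.7637626  187.10655948]
 [  0.           0.           1.        ]] [[-0.02812783 -0.99956772  0.0085559 ]
 [-0.99717295  0.02746176 -0.06994258]
 [ 0.06967738 -0.01049905 -0.99751433]] [0.0018331  0.55232978 1.15506585]
side [[386.25981089   0.         261.31832282]
 [  0.         386.25981089 189.22031952]
 [  0.           0.           1.        ]] [[-9.26837525e-01 -3.75462398e-01  4.34567874e-04]
 [-1.53605320e-01  3.78121612e-01 -9.12923574e-01]
 [ 3.42604155e-01 -8.46198578e-01 -4.08130321e-01]] [0.50737192 0.11854457 1.04916262]
wrist [[289.37755137   0.         251.00665202]
 [  0.         289.37755137 190.796686  ]
 [  0.           0.           1.        ]] [[ 0.39235812 -0.91981159 -0.00131918]
 [-0.88365163 -0.377331    0.27709405]
 [-0.25537208 -0.1075544  -0.9608419 ]] [-0.57501168 -0.033928    0.38028461]
```

View pics/top0.png

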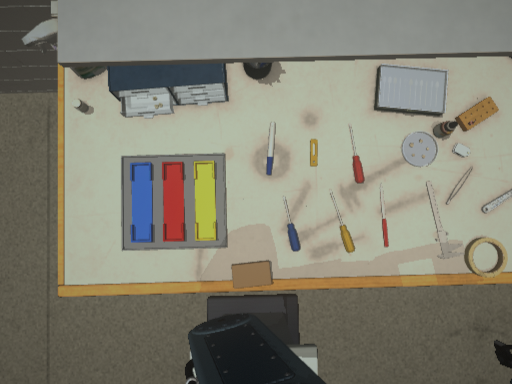

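View pics/side0.png

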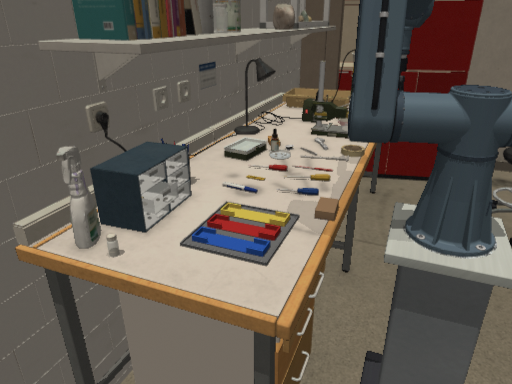

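```bash
cat > h.py <<'E'
import numpy as np,cv2,pickle
from scipy.spatial.transform import Rotation as Ro
def ray(c,px,z):
    px=np.atleast_2d(px).astype(float)
    d=np.c_[px,np.ones(len(px))]@np.linalg.inv(c["mtx"]).T@c["R"]
    C=-c["R"].T@c["t"]
    return C+d*((z-C[2])/d[:,2])[:,None]
def proj(c,X):
    p=(np.atleast_2d(X)@c["R"].T+c["t"])@c["mtx"].T
    return p[:,:2]/p[:,2:]
def masks(f):
    h=cv2.cvtColor(f,cv2.COLOR_RGB2HSV); H,S,V=cv2.split(h)
    s=(S>140)&(V>60)
    return {"red":s&((H<6)|(H>174)),"blue":s&(H>105)&(H<128),"yellow":s&(H>17)&(H<34)}
def blobs(c,z=0.0115,amin=25):
    for k,m in masks(c["frame"]).items():
        n,l,st,ce=cv2.connectedComponentsWithStats(m.astype(np.uint8))
        for i in range(1,n):
            if st[i,4]<amin: continue
            ys,xs=np.nonzero(l==i)
            P=ray(c,np.c_[xs,ys],z)[:,:2]
            (cx,cy),(w,hh),a=cv2.minAreaRect((P*1000).astype(np.float32))
            u,s,v=np.linalg.svd(P-P.mean(0),full_matrices=False)
            ax=v[0]*np.sign(v[0,0]+1e-9)
            print(k,st[i,4],"px",ce[i].round(0),"mean",P.mean(0).round(4),"rectc",round(cx,1),round(cy,1),"size",round(w),round(hh),"axis deg",np.degrees(np.arctan2(ax[1],ax[0])).round(1))
E
python3 - <<'E'
from h import *
d=pickle.load(open("c0.pkl","rb"))
blobs(d["top"])
f=d["top"]["frame"]
cv2.imwrite("pics/topz.png",cv2.resize(f[110:265,110:450,::-1],None,fx=2.35,fy=2.35,interpolation=cv2.INTER_CUBIC))
E
```

```text
red 161 px [358. 169.] mean [ 0.5906 -0.2779] rectc 592.8 -277.3 size 66 19 axis deg 7.4
red 1575 px [173. 201.] mean [0.5227 0.1926] rectc 523.7 193.4 size 199 53 axis deg -0.0
red 76 px [385. 232.] mean [ 0.4309 -0.3402] rectc 430.0 -339.9 size 66 8 axis deg 3.0
blue 1517 px [141. 202.] mean [0.5236 0.273 ] rectc 523.5 275.0 size 53 198 axis deg -0.1
yellow 612 px [ 60. 128.] mean [0.7175 0.478 ] rectc 720.4 476.6 size 328 13 axis deg 0.1
yellow 448 px [479. 112.] mean [ 0.7319 -0.5991] rectc 729.5 -596.5 size 41 94 axis deg -61.5
yellow 115 px [314. 153.] mean [ 0.6352 -0.1673] rectc 637.2 -165.9 size 15 64 axis deg -3.2
yellow 1595 px [205. 201.] mean [0.5224 0.1132] rectc 523.8 113.2 size 52 198 axis deg 0.1
yellow 85 px [ 60. 201.] mean [0.5311 0.4778] rectc 530.0 477.7 size 43 10 axis deg -0.6
yellow 350 px [ 60. 248.] mean [0.4128 0.4776] rectc 414.9 477.7 size 182 10 axis deg -0.0
yellow 190 px [346. 239.] mean [ 0.4148 -0.2423] rectc 416.6 -241.4 size 67 20 axis deg 17.1
yellow 220 px [498. 278.] mean [ 0.3057 -0.6191] rectc 307.5 -609.8 size 23 87 axis deg -82.7
yellow 343 px [419. 280.] mean [ 0.3073 -0.4196] rectc 307.7 -419.0 size 93 25 axis deg 89.3
yellow 1316 px [130. 289.] mean [0.3068 0.3047] rectc 306.9 299.6 size 25 366 axis deg -89.9
```

View pics/topz.png

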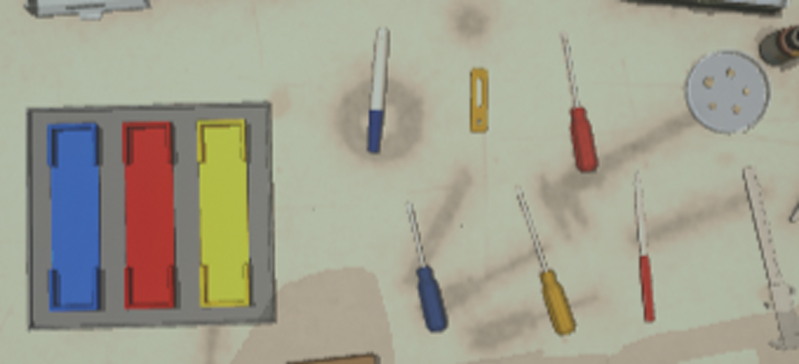

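View pics/wrist0.png

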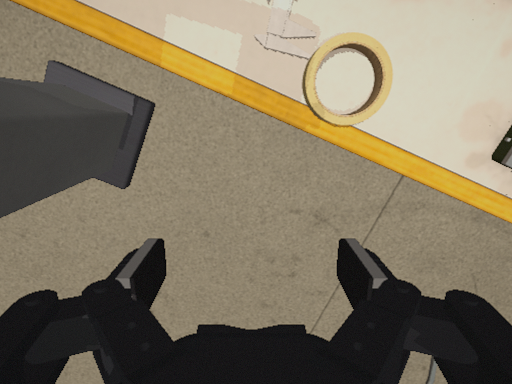

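```bash
sed -i 's/s=(S>140)&(V>60)/s=(S>120)\&(V>40)/; s/H>105)&(H<128/H>100)\&(H<130/' h.py
python3 - <<'E'
from h import *
d=pickle.load(open("c0.pkl","rb"))
c=d["top"]
print("C",-c["R"].T@c["t"])
blobs(c); print("z=.022"); blobs(c,.022,1000)
hsv=cv2.cvtColor(c["frame"],cv2.COLOR_RGB2HSV); print(hsv[238,293],hsv[170,358],hsv[240,346])
E
```

```text
C [ 0.47033791 -0.00120855  1.19081042]
red 193 px [358. 170.] mean [ 0.5899 -0.2778] rectc 591.7 -277.1 size 68 20 axis deg 7.3
red 1615 px [173. 201.] mean [0.5229 0.1931] rectc 523.2 193.4 size 200 53 axis deg -0.1
red 90 px [385. 232.] mean [ 0.4307 -0.3402] rectc 430.0 -339.8 size 66 9 axis deg 2.7
blue 33 px [269. 165.] mean [ 0.6083 -0.0523] rectc 608.2 -52.2 size 5 41 axis deg -7.0
blue 1568 px [141. 202.] mean [0.5224 0.2731] rectc 523.5 275.0 size 53 198 axis deg -0.1
yellow 1086 px [ 60. 175.] mean [0.5979 0.4778] rectc 604.2 476.5 size 561 13 axis deg 0.1
yellow 503 px [479. 112.] mean [ 0.7312 -0.5993] rectc 729.8 -597.0 size 43 95 axis deg -60.8
yellow 139 px [313. 153.] mean [ 0.6351 -0.1663] rectc 638.5 -165.9 size 15 67 axis deg -3.6
yellow 1634 px [205. 200.] mean [0.5227 0.1132] rectc 523.3 112.9 size 52 200 axis deg -0.0
yellow 204 px [346. 239.] mean [ 0.4152 -0.2423] rectc 416.8 -242.2 size 69 21 axis deg 16.9
yellow 236 px [497. 278.] mean [ 0.3062 -0.6179] rectc 308.7 -609.8 size 25 87 axis deg -83.6
yellow 349 px [419. 280.] mean [ 0.3074 -0.4194] rectc 307.7 -419.0 size 93 25 axis deg 89.2
yellow 1371 px [129. 289.] mean [0.3069 0.3058] rectc 308.0 299.6 size 26 366 axis deg -89.9
z=.022
red 1615 px [173. 201.] mean [0.5224 0.1914] rectc 522.8 191.7 size 198 52 axis deg -0.1
blue 1568 px [141. 202.] mean [0.5219 0.2707] rectc 523.0 272.5 size 53 196 axis deg -0.1
yellow 1086 px [ 60. 175.] mean [0.5968 0.4735] rectc 603.0 472.2 size 556 13 axis deg 0.1
yellow 1634 px [205. 200.] mean [0.5222 0.1122] rectc 522.8 111.9 size 52 199 axis deg -0.0
yellow 1371 px [129. 289.] mean [0.3084 0.3031] rectc 309.5 296.9 size 26 363 axis deg -89.9
[111 112 112] [  3 157 151] [ 21 169 167]
```

```bash
sed -i 's/S>120/S>85/' h.py
python3 - <<'E'
from h import *
d=pickle.load(open("c0.pkl","rb"))
c=d["top"]
blobs(c)
E
```

```text
red 199 px [358. 170.] mean [ 0.59   -0.2779] rectc 591.7 -277.4 size 69 21 axis deg 7.8
red 1653 px [173. 201.] mean [0.523  0.1934] rectc 522.9 193.3 size 201 53 axis deg -0.0
red 101 px [385. 232.] mean [ 0.4292 -0.3402] rectc 428.8 -340.0 size 68 10 axis deg 1.6
blue 77 px [269. 165.] mean [ 0.6093 -0.052 ] rectc 608.1 -52.5 size 10 41 axis deg -4.4
blue 1624 px [141. 202.] mean [0.5221 0.2734] rectc 523.5 273.7 size 202 54 axis deg -0.1
blue 163 px [293. 238.] mean [ 0.4223 -0.1071] rectc 424.4 -106.3 size 67 18 axis deg 11.4
yellow 1096 px [ 60. 174.] mean [0.6004 0.4779] rectc 605.5 476.8 size 563 15 axis deg 0.1
yellow 514 px [480. 112.] mean [ 0.7313 -0.5998] rectc 729.8 -597.5 size 44 96 axis deg -60.8
yellow 165 px [313. 152.] mean [ 0.6382 -0.1661] rectc 638.5 -167.2 size 18 67 axis deg -3.4
yellow 1661 px [205. 201.] mean [0.5221 0.113 ] rectc 522.8 112.9 size 52 201 axis deg -0.2
yellow 227 px [347. 239.] mean [ 0.4152 -0.2427] rectc 416.8 -242.3 size 69 22 axis deg 17.3
yellow 745 px [491. 265.] mean [ 0.3407 -0.6033] rectc 350.8 -597.9 size 118 102 axis deg 29.6
yellow 358 px [419. 280.] mean [ 0.3074 -0.4194] rectc 307.1 -419.0 size 29 93 axis deg 88.9
yellow 1407 px [129. 289.] mean [0.3069 0.3061] rectc 306.9 299.6 size 366 29 axis deg -89.9
```

```bash
cat >> h.py <<'E'
def plan(target,yaw,pos=None,curyaw=None,o=None):
    "slide in units of 50mm, along tool axes at new yaw; wz in 180deg"
    if o is not None:
        R=Ro.from_quat(np.r_[o["eef_rot"][1:],o["eef_rot"][0]]).as_matrix(); pos=o["eef_pos"]; curyaw=np.degrees(np.arctan2(R[1,0],R[0,0]))
        print("tilt",R[:,2].round(4),"yaw",curyaw.round(2),"pos",pos.round(4),"t",round(o["time_s"],2),"open",round(o["opening"],3),"F",o["wrist_force"].round(1),"q",o["q"].round(2))
    y=np.radians(yaw); d=np.array(target)-pos
    s=np.array([np.cos(y)*d[0]+np.sin(y)*d[1], np.sin(y)*d[0]-np.cos(y)*d[1], -d[2]])/.05
    print("wz",round((curyaw-yaw)/180,4),"slide total",s.round(3))
E
python3 -c "
from h import *
from bench import ctrl
plan([.6066,-.2754,.13],7.4,o=ctrl.get_obs())"
```

```text
tilt [-3.0e-04  1.3e-03 -1.0e+00] yaw 23.14 pos [ 0.2259 -0.5283  0.2306] t 0.15 open 0.996 F [-0.3  0.4 -0.1] q [-1.37  0.18  1.61 -0.    1.35 -0.21]
wz 0.0874 slide total [ 8.203 -4.036  2.012]
```

Request:
drive_tool([
  {"slide":[0,0,0],"delta_rot":[0,0,0.044],"hand":1},
  {"slide":[0,0,0],"delta_rot":[0,0,0.043],"hand":1},
  {"slide":[0.8,-0.4,0],"delta_rot":[0,0,0],"hand":1},
  {"slide":[0.8,-0.4,0],"delta_rot":[0,0,0],"hand":1},
  {"slide":[0.8,-0.4,0],"delta_rot":[0,0,0],"hand":1},
])

```text
time_s: 0.78
eef_pos: [0.3379, -0.4527, 0.231]
eef_rot: [-0.0, 0.998, 0.065, -0.0]
wrist_force: [-0.4, -0.9, -0.0]
opening: 1.003
```

Request:
drive_tool([
  {"slide":[0.8,-0.4,0.2],"delta_rot":[0,0,0],"hand":1},
  {"slide":[0.8,-0.4,0.2],"delta_rot":[0,0,0],"hand":1},
  {"slide":[0.8,-0.4,0.2],"delta_rot":[0,0,0],"hand":1},
  {"slide":[0.8,-0.4,0.2],"delta_rot":[0,0,0],"hand":1},
  {"slide":[0.8,-0.4,0.2],"delta_rot":[0,0,0],"hand":1},
])

```text
time_s: 1.4
eef_pos: [0.5234, -0.3274, 0.1806]
eef_rot: [-0.0, 0.998, 0.065, -0.0]
wrist_force: [0.3, -1.6, 0.5]
opening: 1.001
```

```bash
python3 -c "
from h import *
from bench import ctrl
plan([.6066,-.2754,.13],7.4,o=ctrl.get_obs())"
```

```text
tilt [-4.e-04  3.e-04 -1.e+00] yaw 7.48 pos [ 0.5234 -0.3274  0.1806] t 1.4 open 1.001 F [ 0.3 -1.6  0.5] q [-0.75  0.32  1.54 -0.    1.28  0.69]
wz 0.0004 slide total [ 1.784 -0.817  1.013]
```

Request:
drive_tool([
  {"slide":[0.6,-0.25,0.35],"delta_rot":[0,0,0],"hand":1},
  {"slide":[0.6,-0.25,0.35],"delta_rot":[0,0,0],"hand":1},
  {"slide":[0.4,-0.2,0.3],"delta_rot":[0,0,0],"hand":1},
  {"slide":[0,0,0],"delta_rot":[0,0,0],"hand":1},
  {"slide":[0,0,0],"delta_rot":[0,0,0],"hand":1},
])

```text
time_s: 2.02
eef_pos: [0.5968, -0.2837, 0.1314]
eef_rot: [0.0, 0.998, 0.065, -0.0]
wrist_force: [0.5, 0.7, 0.3]
opening: 1.001
```

```bash
python3 -c "
from h import *
from bench import ctrl
plan([.6066,-.2754,.004],7.4,o=ctrl.get_obs())
c=ctrl.camera('wrist'); cv2.imwrite('pics/w1.png',c['frame'][...,::-1]); blobs(c,.0115,300); print(proj(c,[.6066,-.2754,.0115]))"
```

```text
tilt [-4.e-04 -2.e-04 -1.e+00] yaw 7.48 pos [ 0.5968 -0.2837  0.1314] t 2.02 open 1.001 F [0.5 0.7 0.3] q [-0.62  0.46  1.46 -0.    1.22  0.82]
wz 0.0004 slide total [ 0.216 -0.14   2.548]
red 1540 px [245. 191.] mean [ 0.5918 -0.2788] rectc 591.9 -278.2 size 73 22 axis deg 7.4
blue 496 px [  5. 142.] mean [ 0.6095 -0.0579] rectc 608.2 -58.4 size 10 46 axis deg -8.0
yellow 1477 px [132. 123.] mean [ 0.6415 -0.1717] rectc 641.0 -171.9 size 19 68 axis deg -2.7
yellow 435 px [189. 322.] mean [ 0.4373 -0.2366] rectc 437.9 -238.0 size 39 21 axis deg 2.5
[[243.17855276 175.9835343 ]]
```

View pics/w1.png

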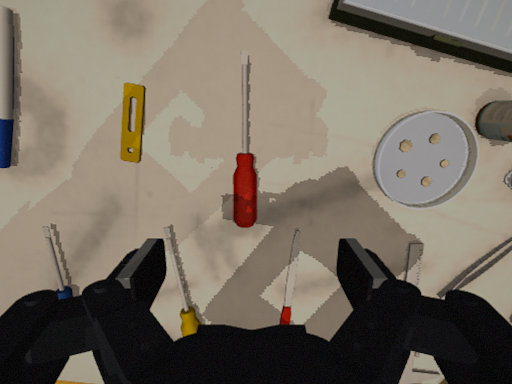

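Request:
drive_tool([
  {"slide":[0.21,-0.13,0.5],"delta_rot":[0,0,0],"hand":1},
  {"slide":[0,0,0.8],"delta_rot":[0,0,0],"hand":0.8},
  {"slide":[0,0,0.8],"delta_rot":[0,0,0],"hand":0.7},
  {"slide":[0,0,0.44],"delta_rot":[0,0,0],"hand":0.7},
  {"slide":[0,0,0],"delta_rot":[0,0,0],"hand":0.7},
])

```text
time_s: 2.7
eef_pos: [0.6054, -0.2755, 0.0031]
eef_rot: [-0.001, 0.998, 0.065, -0.001]
wrist_force: [0.6, 0.5, 0.5]
opening: 0.7
```

```bash
python3 -c "
from h import *
from bench import ctrl
plan([.6066,-.276,.004],7.4,o=ctrl.get_obs())"
```

```text
tilt [-0.0024  0.0016 -1.    ] yaw 7.43 pos [ 0.6054 -0.2755  0.0031] t 2.7 open 0.7 F [0.6 0.5 0.5] q [-0.61  0.64  1.48 -0.    1.02  0.84]
wz 0.0001 slide total [ 0.022  0.012 -0.018]
```

Request:
drive_tool([
  {"slide":[0,0,-0.03],"delta_rot":[0,0,0],"hand":0},
  {"slide":[0,0,0],"delta_rot":[0,0,0],"hand":0},
  {"slide":[0,0,0],"delta_rot":[0,0,0],"hand":0},
  {"slide":[0,0,0],"delta_rot":[0,0,0],"hand":0},
  {"slide":[0,0,0],"delta_rot":[0,0,0],"hand":0},
])

```text
time_s: 3.32
eef_pos: [0.6082, -0.2764, 0.0084]
eef_rot: [0.001, 0.998, 0.065, 0.001]
wrist_force: [-1.1, 1.1, 6.8]
opening: 0.216
```

Request:
drive_tool([
  {"slide":[0,0,0],"delta_rot":[0,0,0],"hand":0},
  {"slide":[0,0,-0.2],"delta_rot":[0,0,0],"hand":0},
  {"slide":[0,0,-0.4],"delta_rot":[0,0,0],"hand":0},
  {"slide":[0,0,-0.8],"delta_rot":[0,0,0],"hand":0},
  {"slide":[0,0,-0.8],"delta_rot":[0,0,0],"hand":0},
])

```text
time_s: 3.95
eef_pos: [0.6068, -0.2756, 0.1182]
eef_rot: [0.0, 0.998, 0.065, 0.0]
wrist_force: [0.0, -0.6, -0.3]
opening: 0.218
```

```bash
python3 -c "
from h import *
from bench import ctrl
plan([.4945,.192,.06],0,o=ctrl.get_obs())
c=ctrl.camera('wrist'); cv2.imwrite('pics/w2.png',c['frame'][...,::-1])"
```

```text
tilt [ 6.e-04 -4.e-04 -1.e+00] yaw 7.48 pos [ 0.6068 -0.2756  0.1182] t 3.95 open 0.218 F [ 0.  -0.6 -0.3] q [-0.6   0.49  1.45  0.    1.21  0.84]
wz 0.0415 slide total [-2.246 -9.352  1.164]
```

View pics/w2.png

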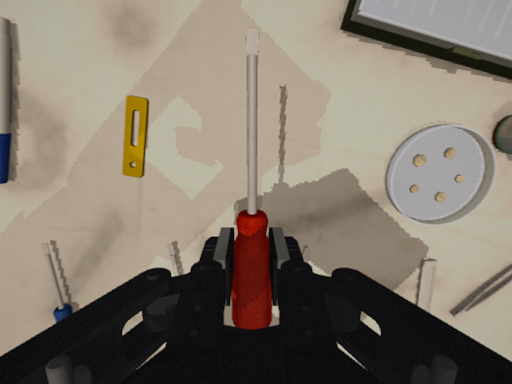

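Request:
drive_tool([
  {"slide":[0,0,0],"delta_rot":[0,0,0.0415],"hand":0},
  {"slide":[-0.2,-0.8,0],"delta_rot":[0,0,0],"hand":0},
  {"slide":[-0.2,-0.9,0],"delta_rot":[0,0,0],"hand":0},
  {"slide":[-0.2,-0.9,0],"delta_rot":[0,0,0],"hand":0},
  {"slide":[-0.2,-0.9,0],"delta_rot":[0,0,0],"hand":0},
])

```text
time_s: 4.62
eef_pos: [0.5667, -0.0994, 0.1173]
eef_rot: [0.0, 1.0, -0.0, 0.001]
wrist_force: [0.8, 0.7, 0.1]
opening: 0.215
```

Request:
drive_tool([
  {"slide":[-0.2,-0.9,0],"delta_rot":[0,0,0],"hand":0},
  {"slide":[-0.2,-0.9,0],"delta_rot":[0,0,0],"hand":0},
  {"slide":[-0.2,-0.9,0],"delta_rot":[0,0,0],"hand":0},
  {"slide":[-0.2,-0.9,0],"delta_rot":[0,0,0],"hand":0},
  {"slide":[-0.2,-0.9,0],"delta_rot":[0,0,0],"hand":0},
])

```text
time_s: 5.25
eef_pos: [0.5168, 0.1259, 0.1173]
eef_rot: [-0.0, 1.0, 0.0, 0.001]
wrist_force: [0.3, -0.1, -0.8]
opening: 0.215
```

Request:
drive_tool([
  {"slide":[-0.2,-0.6,0.2],"delta_rot":[0,0,0],"hand":0},
  {"slide":[0,0,0.2],"delta_rot":[0,0,0],"hand":0},
  {"slide":[0,0,0],"delta_rot":[0,0,0],"hand":0},
  {"slide":[0,0,0],"delta_rot":[0,0,0],"hand":0},
  {"slide":[0,0,0],"delta_rot":[0,0,0],"hand":0},
])

```text
time_s: 5.88
eef_pos: [0.5074, 0.1536, 0.0963]
eef_rot: [0.0, 1.0, -0.001, 0.0]
wrist_force: [0.2, -0.1, -0.4]
opening: 0.213
```

```bash
python3 -c "
from h import *
from bench import ctrl
plan([.4945,.192,.02],0,o=ctrl.get_obs())
c=ctrl.camera('wrist'); cv2.imwrite('pics/w3.png',c['frame'][...,::-1]);blobs(c,.01,1000)"
```

```text
tilt [ 9.e-04 -0.e+00 -1.e+00] yaw -0.08 pos [0.5074 0.1536 0.0963] t 5.88 open 0.213 F [ 0.2 -0.1 -0.4] q [ 0.07  0.25  1.83 -0.    1.07  1.64]
wz -0.0004 slide total [-0.258 -0.769  1.526]
red 18377 px [212. 171.] mean [0.5251 0.1845] rectc 501.3 182.9 size 255 86 axis deg 10.4
blue 17039 px [101. 156.] mean [0.5386 0.2736] rectc 521.4 275.3 size 61 211 axis deg -0.5
yellow 14302 px [305. 142.] mean [0.551  0.1104] rectc 530.0 110.6 size 56 193 axis deg 2.2
```

View pics/w3.png

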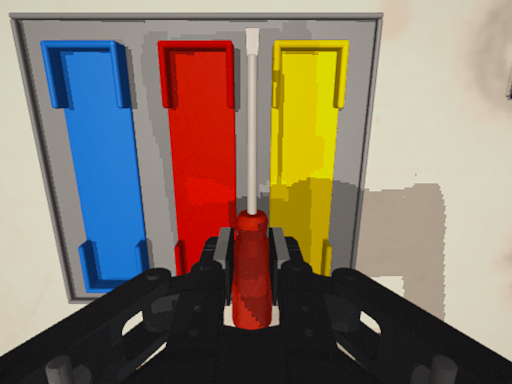

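```bash
python3 -c "
from h import *
from bench import ctrl
c=ctrl.camera('wrist')
print(ray(c,[[41,41],[123,41],[159,41],[234,40],[274,40],[349,41]],.022).round(4))
print(ray(c,[[10,13],[383,13]],.010).round(4))
f=c['frame'];
"
```

```text
[[0.6235 0.2966 0.022 ]
 [0.6234 0.2407 0.022 ]
 [0.6234 0.2162 0.022 ]
 [0.6239 0.1651 0.022 ]
 [0.6239 0.1378 0.022 ]
 [0.6232 0.0867 0.022 ]]
[[0.6438 0.3227 0.01  ]
 [0.6433 0.0607 0.01  ]]
```

Request:
drive_tool([
  {"slide":[-0.15,-0.5,0],"delta_rot":[0,0,0],"hand":0},
  {"slide":[-0.1,-0.26,0.2],"delta_rot":[0,0,0],"hand":0},
  {"slide":[0,0,0.6],"delta_rot":[0,0,0],"hand":0},
  {"slide":[0,0,0.4],"delta_rot":[0,0,0],"hand":0},
  {"slide":[0,0,0],"delta_rot":[0,0,0],"hand":0},
])

```text
time_s: 6.6
eef_pos: [0.4922, 0.1921, 0.0337]
eef_rot: [0.0, 1.0, 0.0, -0.002]
wrist_force: [-0.0, 0.3, -0.2]
opening: 0.218
```

```bash
python3 -c "
from h import *
from bench import ctrl
plan([.495,.1915,.017],0,o=ctrl.get_obs())
c=ctrl.camera('wrist'); cv2.imwrite('pics/w4.png',c['frame'][...,::-1])
c=ctrl.camera('side'); cv2.imwrite('pics/s4.png',cv2.resize(c['frame'][190:270,170:320,::-1],None,fx=5,fy=5))"
```

```text
tilt [-4.5e-03 -8.0e-04 -1.0e+00] yaw 0.02 pos [0.4922 0.1921 0.0337] t 6.6 open 0.218 F [-0.   0.3 -0.2] q [ 0.15  0.35  1.85 -0.    0.95  1.72]
wz 0.0001 slide total [0.055 0.012 0.333]
```

View pics/w4.png

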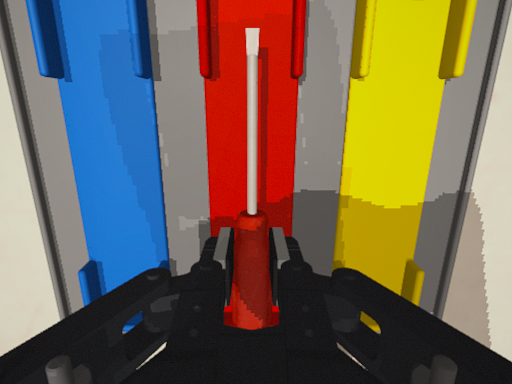

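View pics/s4.png

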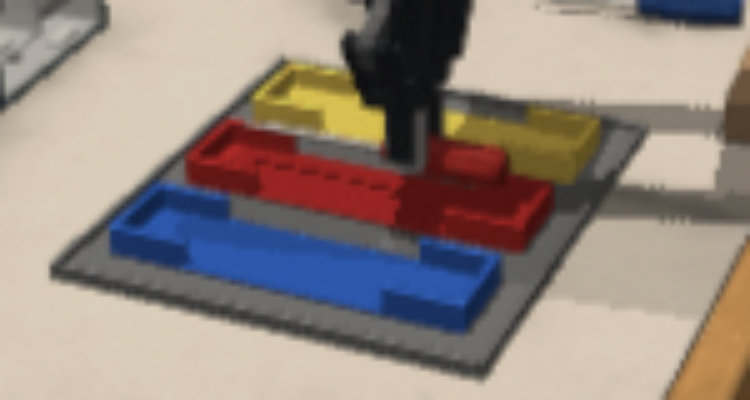

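Request:
drive_tool([
  {"slide":[0.04,0.01,0.16],"delta_rot":[0,0,0],"hand":0},
  {"slide":[0,0,0.1],"delta_rot":[0,0,0],"hand":0},
  {"slide":[0,0,0.03],"delta_rot":[0,0,0],"hand":0},
  {"slide":[0,0,0],"delta_rot":[0,0,0],"hand":0},
  {"slide":[0,0,0],"delta_rot":[0,0,0],"hand":0},
])

```text
time_s: 7.32
eef_pos: [0.4963, 0.192, 0.0215]
eef_rot: [-0.0, 1.0, 0.0, 0.0]
wrist_force: [-1.0, -0.3, -1.4]
opening: 0.219
```

Request:
drive_tool([
  {"slide":[0,0,0.04],"delta_rot":[0,0,0],"hand":0},
  {"slide":[0,0,0.04],"delta_rot":[0,0,0],"hand":0},
  {"slide":[0,0,0],"delta_rot":[0,0,0],"hand":0},
  {"slide":[0,0,0],"delta_rot":[0,0,0],"hand":0},
  {"slide":[0,0,0],"delta_rot":[0,0,0],"hand":0},
])

```text
time_s: 7.95
eef_pos: [0.4962, 0.1919, 0.0174]
eef_rot: [-0.0, 1.0, 0.0, 0.0]
wrist_force: [1.3, 0.7, -0.6]
opening: 0.214
```

Request:
drive_tool([
  {"slide":[0,0,0.03],"delta_rot":[0,0,0],"hand":0},
  {"slide":[0,0,0],"delta_rot":[0,0,0],"hand":0},
  {"slide":[0,0,0],"delta_rot":[0,0,0],"hand":0},
  {"slide":[0,0,0],"delta_rot":[0,0,0],"hand":0},
  {"slide":[0,0,0],"delta_rot":[0,0,0],"hand":0},
])

```text
time_s: 8.57
eef_pos: [0.4966, 0.192, 0.0163]
eef_rot: [-0.0, 1.0, 0.0, 0.0]
wrist_force: [-1.3, 0.8, 5.6]
opening: 0.207
```

Request:
drive_tool([
  {"slide":[0,0,0],"delta_rot":[0,0,0],"hand":0.5},
  {"slide":[0,0,0],"delta_rot":[0,0,0],"hand":0.5},
  {"slide":[0,0,0],"delta_rot":[0,0,0],"hand":0.5},
  {"slide":[0,0,-0.3],"delta_rot":[0,0,0],"hand":0.6},
  {"slide":[0,0,-0.7],"delta_rot":[0,0,0],"hand":0.7},
])

```text
time_s: 9.2
eef_pos: [0.4948, 0.1917, 0.0656]
eef_rot: [0.0, 1.0, 0.0, -0.002]
wrist_force: [0.2, -0.1, 1.3]
opening: 0.703
```

Request:
drive_tool([
  {"slide":[0,0,-0.8],"delta_rot":[0,0,0],"hand":0.9},
  {"slide":[0,0,-0.4],"delta_rot":[0,0,0],"hand":0.9},
  {"slide":[0,0,0],"delta_rot":[0,0,-0.032],"hand":0.9},
  {"slide":[0,0,0],"delta_rot":[0,0,-0.032],"hand":0.9},
  {"slide":[0,0,0],"delta_rot":[0,0,0],"hand":0.9},
])

```text
time_s: 9.82
eef_pos: [0.4964, 0.192, 0.1268]
eef_rot: [-0.0, 0.995, 0.1, 0.001]
wrist_force: [-0.1, -0.0, 0.2]
opening: 0.9
```

```bash
python3 -c "
from h import *
from bench import ctrl
plan([.4352,-.105,.11],11.4,o=ctrl.get_obs())
c=ctrl.camera('wrist'); cv2.imwrite('pics/w5.png',c['frame'][...,::-1])"
```

```text
tilt [ 1.1e-03  2.0e-04 -1.0e+00] yaw 11.48 pos [0.4964 0.192  0.1268] t 9.82 open 0.9 F [-0.1 -0.   0.2] q [ 0.15  0.21  1.8  -0.    1.13  1.52]
wz 0.0004 slide total [-2.374  5.58   0.336]
```

View pics/w5.png

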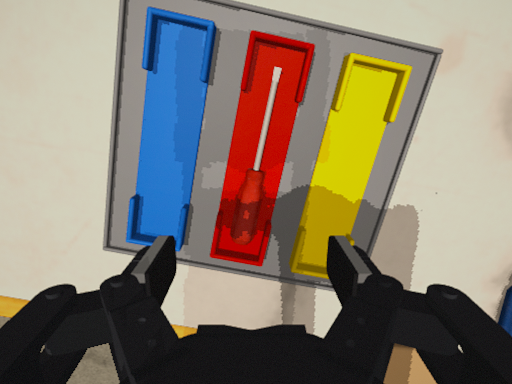

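Request:
drive_tool([
  {"slide":[-0.4,0.9,0],"delta_rot":[0,0,0],"hand":1},
  {"slide":[-0.4,0.9,0],"delta_rot":[0,0,0],"hand":1},
  {"slide":[-0.4,0.9,0],"delta_rot":[0,0,0],"hand":1},
  {"slide":[-0.4,0.9,0],"delta_rot":[0,0,0],"hand":1},
  {"slide":[-0.4,1,0],"delta_rot":[0,0,0],"hand":1},
])

```text
time_s: 10.5
eef_pos: [0.4438, -0.0547, 0.1263]
eef_rot: [0.0, 0.995, 0.1, 0.0]
wrist_force: [0.2, 0.1, -0.1]
opening: 1.0
```

Request:
drive_tool([
  {"slide":[-0.37,0.98,0.2],"delta_rot":[0,0,0],"hand":1},
  {"slide":[0,0,0.1],"delta_rot":[0,0,0],"hand":1},
  {"slide":[0,0,0],"delta_rot":[0,0,0],"hand":1},
  {"slide":[0,0,0],"delta_rot":[0,0,0],"hand":1},
  {"slide":[0,0,0],"delta_rot":[0,0,0],"hand":1},
])

```text
time_s: 11.12
eef_pos: [0.4362, -0.104, 0.111]
eef_rot: [0.0, 0.995, 0.101, 0.0]
wrist_force: [0.6, -0.1, 0.9]
opening: 1.0
```

```bash
python3 -c "
from h import *
from bench import ctrl
plan([.4352,-.105,.006],11.4,o=ctrl.get_obs())
c=ctrl.camera('wrist'); cv2.imwrite('pics/w6.png',c['frame'][...,::-1]);blobs(c,.0115,400)"
```

```text
tilt [ 3.e-04 -0.e+00 -1.e+00] yaw 11.63 pos [ 0.4362 -0.104   0.111 ] t 11.12 open 1.0 F [ 0.6 -0.1  0.9] q [-0.5   0.05  2.02  0.    1.07  0.87]
wz 0.0013 slide total [-0.023  0.015  2.1  ]
red 953 px [495. 245.] mean [ 0.4322 -0.3357] rectc 431.9 -335.8 size 70 14 axis deg 3.4
blue 1698 px [252. 206.] mean [ 0.4243 -0.1083] rectc 424.4 -107.6 size 73 22 axis deg 11.3
yellow 5558 px [16. 81.] mean [0.4879 0.0951] rectc 485.2 94.3 size 27 129 axis deg -1.7
yellow 1691 px [395. 240.] mean [ 0.4186 -0.2434] rectc 416.8 -243.3 size 79 25 axis deg 20.8
yellow 1423 px [ 30. 272.] mean [0.3171 0.0854] rectc 316.6 84.7 size 26 58 axis deg 89.7
yellow 3578 px [254. 311.] mean [ 0.3174 -0.132 ] rectc 316.8 -135.4 size 176 27 axis deg -89.4
```

View pics/w6.png

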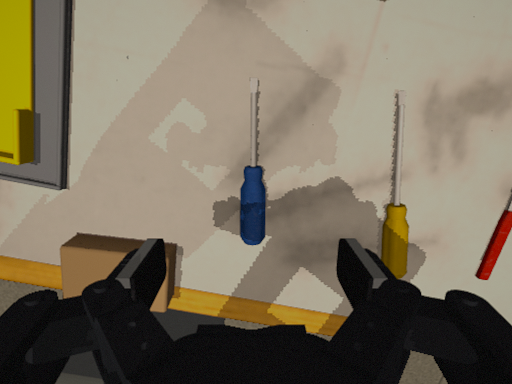

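Request:
drive_tool([
  {"slide":[-0.02,0.03,0.5],"delta_rot":[0,0,0],"hand":0.8},
  {"slide":[0,0,0.8],"delta_rot":[0,0,0],"hand":0.7},
  {"slide":[0,0,0.6],"delta_rot":[0,0,0],"hand":0.7},
  {"slide":[0,0,0.2],"delta_rot":[0,0,0],"hand":0.7},
  {"slide":[0,0,0],"delta_rot":[0,0,0],"hand":0.7},
])

```text
time_s: 11.8
eef_pos: [0.4351, -0.1064, 0.0057]
eef_rot: [-0.0, 0.995, 0.101, -0.0]
wrist_force: [-0.8, -0.2, 1.0]
opening: 0.699
```

Request:
drive_tool([
  {"slide":[0,0,0],"delta_rot":[0,0,0],"hand":0},
  {"slide":[0,0,0],"delta_rot":[0,0,0],"hand":0},
  {"slide":[0,0,0],"delta_rot":[0,0,0],"hand":0},
  {"slide":[0,0,0],"delta_rot":[0,0,0],"hand":0},
  {"slide":[0,0,0],"delta_rot":[0,0,0],"hand":0},
])

```text
time_s: 12.42
eef_pos: [0.4361, -0.1072, 0.0071]
eef_rot: [0.001, 0.995, 0.1, 0.001]
wrist_force: [-0.7, 1.5, 6.3]
opening: 0.225
```

Request:
drive_tool([
  {"slide":[0,0,0],"delta_rot":[0,0,0],"hand":0},
  {"slide":[0,0,-0.2],"delta_rot":[0,0,0],"hand":0},
  {"slide":[0,0,-0.5],"delta_rot":[0,0,0],"hand":0},
  {"slide":[0,0,-0.8],"delta_rot":[0,0,0],"hand":0},
  {"slide":[0,0,-0.8],"delta_rot":[0,0,0],"hand":0},
])

```text
time_s: 13.05
eef_pos: [0.4349, -0.1067, 0.1225]
eef_rot: [0.0, 0.995, 0.1, 0.0]
wrist_force: [0.9, -0.6, -0.9]
opening: 0.219
```

Request:
drive_tool([
  {"slide":[0,0,0],"delta_rot":[0,0,0.032],"hand":0},
  {"slide":[0,0,0],"delta_rot":[0,0,0.032],"hand":0},
  {"slide":[0,0,0],"delta_rot":[0,0,0],"hand":0},
  {"slide":[0,0,0],"delta_rot":[0,0,0],"hand":0},
  {"slide":[0,0,0],"delta_rot":[0,0,0],"hand":0},
])

```text
time_s: 13.68
eef_pos: [0.4351, -0.1068, 0.1208]
eef_rot: [-0.0, 1.0, 0.001, -0.0]
wrist_force: [0.4, -0.1, -0.9]
opening: 0.224
```

```bash
python3 -c "
from h import *
from bench import ctrl
plan([.499,.2715,.07],0,o=ctrl.get_obs())
c=ctrl.camera('wrist'); cv2.imwrite('pics/w7.png',c['frame'][...,::-1])"
```

```text
tilt [-2.e-04  1.e-04 -1.e+00] yaw 0.07 pos [ 0.4351 -0.1068  0.1208] t 13.68 open 0.224 F [ 0.4 -0.1 -0.9] q [-0.51  0.03  2.01  0.    1.1   1.06]
wz 0.0004 slide total [ 1.279 -7.565  1.016]
```

View pics/w7.png

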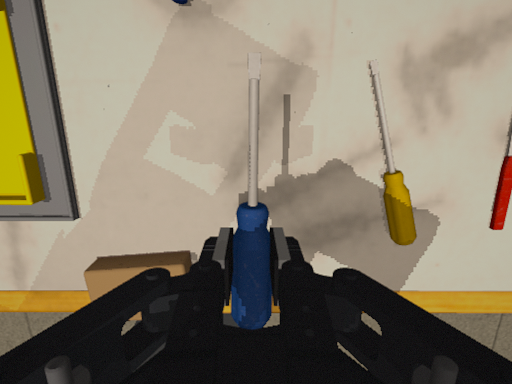

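Request:
drive_tool([
  {"slide":[0.3,-0.8,0],"delta_rot":[0,0,0],"hand":0},
  {"slide":[0.3,-0.8,0],"delta_rot":[0,0,0],"hand":0},
  {"slide":[0.3,-0.8,0],"delta_rot":[0,0,0],"hand":0},
  {"slide":[0.3,-0.8,0],"delta_rot":[0,0,0],"hand":0},
  {"slide":[0,-0.9,0],"delta_rot":[0,0,0],"hand":0},
])

```text
time_s: 14.35
eef_pos: [0.4961, 0.0994, 0.1209]
eef_rot: [0.0, 1.0, 0.0, 0.0]
wrist_force: [0.3, -0.2, -0.4]
opening: 0.219
```

Request:
drive_tool([
  {"slide":[0,-0.9,0],"delta_rot":[0,0,0],"hand":0},
  {"slide":[0,-0.9,0],"delta_rot":[0,0,0],"hand":0},
  {"slide":[0.05,-0.9,0],"delta_rot":[0,0,0],"hand":0},
  {"slide":[0.03,-0.76,0],"delta_rot":[0,0,0],"hand":0},
  {"slide":[0,0,0.4],"delta_rot":[0,0,0],"hand":0},
])

```text
time_s: 14.98
eef_pos: [0.5003, 0.2743, 0.102]
eef_rot: [-0.001, 1.0, 0.002, 0.002]
wrist_force: [-0.1, 0.1, -1.1]
opening: 0.225
```

Request:
drive_tool([
  {"slide":[0,0,0.4],"delta_rot":[0,0,0],"hand":0},
  {"slide":[0,0,0.3],"delta_rot":[0,0,0],"hand":0},
  {"slide":[0,0,0],"delta_rot":[0,0,0],"hand":0},
  {"slide":[0,0,0],"delta_rot":[0,0,0],"hand":0},
  {"slide":[0,0,0],"delta_rot":[0,0,0],"hand":0},
])

```text
time_s: 15.6
eef_pos: [0.4999, 0.2713, 0.0668]
eef_rot: [-0.0, 1.0, -0.0, 0.001]
wrist_force: [0.7, 0.1, -1.1]
opening: 0.221
```

```bash
python3 -c "
from h import *
from bench import ctrl
plan([.499,.2715,.018],0,o=ctrl.get_obs())
c=ctrl.camera('wrist'); cv2.imwrite('pics/w8.png',c['frame'][...,::-1])"
```

```text
tilt [ 1.6e-03  5.0e-04 -1.0e+00] yaw -0.0 pos [0.4999 0.2713 0.0668] t 15.6 open 0.221 F [ 0.7  0.1 -1.1] q [0.29 0.37 1.74 0.   1.03 1.86]
wz -0.0 slide total [-0.018 -0.004  0.975]
```

View pics/w8.png

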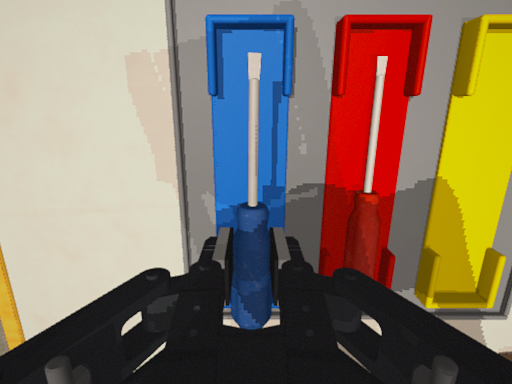

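Request:
drive_tool([
  {"slide":[0,0,0.4],"delta_rot":[0,0,0],"hand":0},
  {"slide":[0,0,0.4],"delta_rot":[0,0,0],"hand":0},
  {"slide":[0,0,0.15],"delta_rot":[0,0,0],"hand":0},
  {"slide":[0,0,0],"delta_rot":[0,0,0],"hand":0},
  {"slide":[0,0,0],"delta_rot":[0,0,0],"hand":0},
])

```text
time_s: 16.27
eef_pos: [0.4996, 0.2714, 0.0188]
eef_rot: [-0.0, 1.0, 0.0, 0.0]
wrist_force: [0.7, -0.2, -0.7]
opening: 0.22
```

Request:
drive_tool([
  {"slide":[0,0,0.03],"delta_rot":[0,0,0],"hand":0},
  {"slide":[0,0,0.03],"delta_rot":[0,0,0],"hand":0},
  {"slide":[0,0,0],"delta_rot":[0,0,0],"hand":0},
  {"slide":[0,0,0],"delta_rot":[0,0,0],"hand":0},
  {"slide":[0,0,0],"delta_rot":[0,0,0],"hand":0},
])

```text
time_s: 16.9
eef_pos: [0.4991, 0.2712, 0.0153]
eef_rot: [-0.0, 1.0, 0.0, 0.0]
wrist_force: [-0.5, -1.1, -0.1]
opening: 0.223
```

Request:
drive_tool([
  {"slide":[0,0,0.02],"delta_rot":[0,0,0],"hand":0},
  {"slide":[0,0,0],"delta_rot":[0,0,0],"hand":0},
  {"slide":[0,0,0],"delta_rot":[0,0,0],"hand":0},
  {"slide":[0,0,0],"delta_rot":[0,0,0],"hand":0},
  {"slide":[0,0,0],"delta_rot":[0,0,0],"hand":0},
])

```text
time_s: 17.52
eef_pos: [0.4993, 0.2713, 0.0151]
eef_rot: [0.0, 1.0, 0.0, 0.0]
wrist_force: [-2.5, -0.4, 6.0]
opening: 0.218
```

Request:
drive_tool([
  {"slide":[0,0,0],"delta_rot":[0,0,0],"hand":0.5},
  {"slide":[0,0,0],"delta_rot":[0,0,0],"hand":0.5},
  {"slide":[0,0,0],"delta_rot":[0,0,0],"hand":0.5},
  {"slide":[0,0,-0.3],"delta_rot":[0,0,0],"hand":0.6},
  {"slide":[0,0,-0.7],"delta_rot":[0,0,0],"hand":0.7},
])

```text
time_s: 18.15
eef_pos: [0.4978, 0.2708, 0.064]
eef_rot: [0.0, 1.0, -0.0, -0.002]
wrist_force: [-0.4, 0.1, 0.5]
opening: 0.701
```

Request:
drive_tool([
  {"slide":[0,0,-0.8],"delta_rot":[0,0,0],"hand":0.9},
  {"slide":[0,0,-0.4],"delta_rot":[0,0,0],"hand":0.9},
  {"slide":[0,0,0],"delta_rot":[0,0,-0.0475],"hand":0.9},
  {"slide":[0,0,0],"delta_rot":[0,0,-0.0475],"hand":0.9},
  {"slide":[0,0,0],"delta_rot":[0,0,0],"hand":0.9},
])

```text
time_s: 18.77
eef_pos: [0.4994, 0.2713, 0.1254]
eef_rot: [-0.0, 0.989, 0.148, 0.001]
wrist_force: [0.5, -0.8, -0.5]
opening: 0.901
```

```bash
python3 -c "
from h import *
from bench import ctrl
plan([.434,-.2375,.11],17.1,o=ctrl.get_obs())
c=ctrl.camera('wrist'); cv2.imwrite('pics/w9.png',c['frame'][...,::-1])"
```

```text
tilt [ 1.2e-03  4.0e-04 -1.0e+00] yaw 17.03 pos [0.4994 0.2713 0.1254] t 18.77 open 0.901 F [ 0.5 -0.8 -0.5] q [ 0.29  0.28  1.71 -0.    1.14  1.56]
wz -0.0004 slide total [-4.242  9.342  0.307]
```

View pics/w9.png

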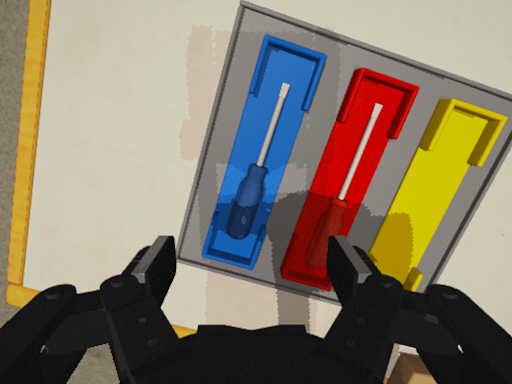

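Request:
drive_tool([
  {"slide":[-0.3,0.85,0],"delta_rot":[0,0,0],"hand":1},
  {"slide":[-0.4,0.85,0],"delta_rot":[0,0,0],"hand":1},
  {"slide":[-0.4,0.85,0],"delta_rot":[0,0,0],"hand":1},
  {"slide":[-0.4,0.85,0],"delta_rot":[0,0,0],"hand":1},
  {"slide":[-0.4,0.85,0],"delta_rot":[0,0,0],"hand":1},
])

```text
time_s: 19.45
eef_pos: [0.4706, 0.0388, 0.1248]
eef_rot: [0.0, 0.989, 0.147, 0.0]
wrist_force: [0.9, -0.5, 0.5]
opening: 0.997
```

Request:
drive_tool([
  {"slide":[-0.4,0.85,0],"delta_rot":[0,0,0],"hand":1},
  {"slide":[-0.4,0.85,0],"delta_rot":[0,0,0],"hand":1},
  {"slide":[-0.4,0.85,0],"delta_rot":[0,0,0],"hand":1},
  {"slide":[-0.4,0.85,0],"delta_rot":[0,0,0],"hand":1},
  {"slide":[-0.4,0.85,0],"delta_rot":[0,0,0],"hand":1},
])

```text
time_s: 20.08
eef_pos: [0.4375, -0.194, 0.1248]
eef_rot: [0.0, 0.989, 0.147, 0.0]
wrist_force: [-0.1, 0.0, -0.0]
opening: 1.001
```

Request:
drive_tool([
  {"slide":[-0.34,0.84,0],"delta_rot":[0,0,0],"hand":1},
  {"slide":[0,0,0.3],"delta_rot":[0,0,0],"hand":1},
  {"slide":[0,0,0],"delta_rot":[0,0,0],"hand":1},
  {"slide":[0,0,0],"delta_rot":[0,0,0],"hand":1},
  {"slide":[0,0,0],"delta_rot":[0,0,0],"hand":1},
])

```text
time_s: 20.7
eef_pos: [0.4342, -0.2366, 0.1096]
eef_rot: [0.0, 0.989, 0.149, 0.0]
wrist_force: [-0.2, -0.1, 0.1]
opening: 0.999
```

```bash
python3 -c "
from h import *
from bench import ctrl
plan([.434,-.2375,.006],17.1,o=ctrl.get_obs())
c=ctrl.camera('wrist'); cv2.imwrite('pics/w10.png',c['frame'][...,::-1]);blobs(c,.0115,400)"
```

```text
tilt [ 3.e-04 -1.e-04 -1.e+00] yaw 17.17 pos [ 0.4342 -0.2366  0.1096] t 20.7 open 0.999 F [-0.2 -0.1  0.1] q [-0.74  0.15  1.91  0.    1.08  0.53]
wz 0.0004 slide total [-0.009  0.016  2.072]
red 610 px [363. 216.] mean [ 0.4438 -0.3385] rectc 443.1 -338.6 size 48 12 axis deg 3.1
yellow 1801 px [252. 213.] mean [ 0.4169 -0.2431] rectc 417.5 -243.2 size 75 23 axis deg 16.2
yellow 2027 px [ 65. 264.] mean [ 0.317  -0.0906] rectc 317.1 -89.1 size 26 94 axis deg -85.6
yellow 3497 px [239. 309.] mean [ 0.3179 -0.2612] rectc 316.8 -270.7 size 26 185 axis deg -88.4
yellow 443 px [423. 361.] mean [ 0.3125 -0.4632] rectc 313.2 -466.3 size 18 43 axis deg 78.5
```

View pics/w10.png

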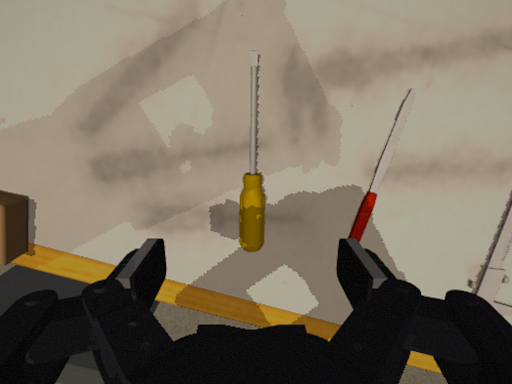

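Request:
drive_tool([
  {"slide":[0,0.03,0.5],"delta_rot":[0,0,0],"hand":0.8},
  {"slide":[0,0,0.8],"delta_rot":[0,0,0],"hand":0.7},
  {"slide":[0,0,0.6],"delta_rot":[0,0,0],"hand":0.7},
  {"slide":[0,0,0.17],"delta_rot":[0,0,0],"hand":0.7},
  {"slide":[0,0,0],"delta_rot":[0,0,0],"hand":0.7},
])

```text
time_s: 21.38
eef_pos: [0.4345, -0.2388, 0.006]
eef_rot: [-0.0, 0.989, 0.149, -0.0]
wrist_force: [0.3, 0.4, -0.0]
opening: 0.697
```

Request:
drive_tool([
  {"slide":[0,0,0],"delta_rot":[0,0,0],"hand":0},
  {"slide":[0,0,0],"delta_rot":[0,0,0],"hand":0},
  {"slide":[0,0,0],"delta_rot":[0,0,0],"hand":0},
  {"slide":[0,0,0],"delta_rot":[0,0,0],"hand":0},
  {"slide":[0,0,0],"delta_rot":[0,0,0],"hand":0},
])

```text
time_s: 22.0
eef_pos: [0.4351, -0.2396, 0.0071]
eef_rot: [0.001, 0.989, 0.149, 0.001]
wrist_force: [-0.8, 1.1, 6.5]
opening: 0.215
```

Request:
drive_tool([
  {"slide":[0,0,0],"delta_rot":[0,0,0],"hand":0},
  {"slide":[0,0,-0.2],"delta_rot":[0,0,0],"hand":0},
  {"slide":[0,0,-0.5],"delta_rot":[0,0,0],"hand":0},
  {"slide":[0,0,-0.8],"delta_rot":[0,0,0],"hand":0},
  {"slide":[0,0,-0.8],"delta_rot":[0,0,0],"hand":0},
])

```text
time_s: 22.62
eef_pos: [0.4341, -0.2388, 0.1225]
eef_rot: [0.0, 0.989, 0.149, 0.0]
wrist_force: [0.8, -0.9, -0.6]
opening: 0.212
```

Request:
drive_tool([
  {"slide":[0,0,0],"delta_rot":[0,0,0.0475],"hand":0},
  {"slide":[0,0,0],"delta_rot":[0,0,0.0475],"hand":0},
  {"slide":[0,0,0],"delta_rot":[0,0,0],"hand":0},
  {"slide":[0,0,0],"delta_rot":[0,0,0],"hand":0},
  {"slide":[0,0,0],"delta_rot":[0,0,0],"hand":0},
])

```text
time_s: 23.25
eef_pos: [0.4342, -0.2389, 0.1208]
eef_rot: [-0.0, 1.0, 0.001, -0.0]
wrist_force: [0.7, 0.1, 0.3]
opening: 0.213
```

```bash
python3 -c "
from h import *
from bench import ctrl
plan([.493,.112,.067],0,o=ctrl.get_obs())
c=ctrl.camera('wrist'); cv2.imwrite('pics/w11.png',c['frame'][...,::-1])"
```

```text
tilt [-1.e-04  2.e-04 -1.e+00] yaw 0.09 pos [ 0.4342 -0.2389  0.1208] t 23.25 open 0.213 F [0.7 0.1 0.3] q [-0.74  0.14  1.9   0.    1.1   0.83]
wz 0.0005 slide total [ 1.175 -7.017  1.075]
```

View pics/w11.png

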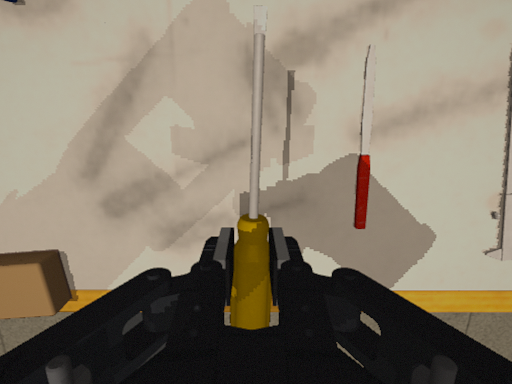

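Request:
drive_tool([
  {"slide":[0.3,-0.75,0],"delta_rot":[0,0,0],"hand":0},
  {"slide":[0.3,-0.8,0],"delta_rot":[0,0,0],"hand":0},
  {"slide":[0.3,-0.8,0],"delta_rot":[0,0,0],"hand":0},
  {"slide":[0.25,-0.8,0],"delta_rot":[0,0,0],"hand":0},
  {"slide":[0,-0.8,0],"delta_rot":[0,0,0],"hand":0},
])

```text
time_s: 23.92
eef_pos: [0.4925, -0.0402, 0.1209]
eef_rot: [0.0, 1.0, 0.001, 0.0]
wrist_force: [0.6, -0.2, -0.5]
opening: 0.21
```

Request:
drive_tool([
  {"slide":[0,-0.8,0],"delta_rot":[0,0,0],"hand":0},
  {"slide":[0,-0.8,0],"delta_rot":[0,0,0],"hand":0},
  {"slide":[0,-0.8,0],"delta_rot":[0,0,0],"hand":0},
  {"slide":[0.02,-0.67,0],"delta_rot":[0,0,0],"hand":0},
  {"slide":[0,0,0.4],"delta_rot":[0,0,0],"hand":0},
])

```text
time_s: 24.55
eef_pos: [0.494, 0.1143, 0.1019]
eef_rot: [-0.0, 1.0, 0.002, 0.002]
wrist_force: [0.5, -0.5, -1.5]
opening: 0.217
```

Request:
drive_tool([
  {"slide":[0,0,0.4],"delta_rot":[0,0,0],"hand":0},
  {"slide":[0,0,0.3],"delta_rot":[0,0,0],"hand":0},
  {"slide":[0,0,0],"delta_rot":[0,0,0],"hand":0},
  {"slide":[0,0,0],"delta_rot":[0,0,0],"hand":0},
  {"slide":[0,0,0],"delta_rot":[0,0,0],"hand":0},
])

```text
time_s: 25.18
eef_pos: [0.4935, 0.112, 0.0666]
eef_rot: [0.0, 1.0, -0.0, 0.001]
wrist_force: [-0.1, 0.5, -1.2]
opening: 0.21
```

```bash
python3 -c "
from h import *
from bench import ctrl
plan([.493,.112,.018],0,o=ctrl.get_obs())
c=ctrl.camera('wrist'); cv2.imwrite('pics/w12.png',c['frame'][...,::-1])"
```

```text
tilt [ 0.0016 -0.     -1.    ] yaw -0.0 pos [0.4935 0.112  0.0666] t 25.18 open 0.21 F [-0.1  0.5 -1.2] q [-0.01  0.25  1.9  -0.    0.99  1.56]
wz -0.0 slide total [-0.01  -0.001  0.973]
```

View pics/w12.png

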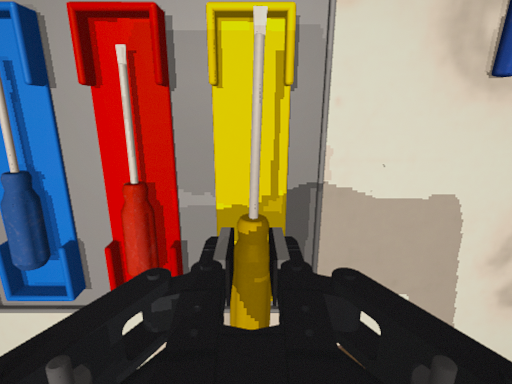

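```bash
python3 -c "
from h import *
from bench import ctrl
c=ctrl.camera('wrist')
print(ray(c,[[261,6]],.071),ray(c,[[252,4],[295,4]],.022))"
```

```text
[[0.60708305 0.10769238 0.071     ]] [[0.62264548 0.11133955 0.022     ]
 [0.62263096 0.08679142 0.022     ]]
```

Request:
drive_tool([
  {"slide":[0,0,0.4],"delta_rot":[0,0,-0.012],"hand":0},
  {"slide":[0,0,0.4],"delta_rot":[0,0,0],"hand":0},
  {"slide":[0,0,0.15],"delta_rot":[0,0,0],"hand":0},
  {"slide":[0,0,0],"delta_rot":[0,0,0],"hand":0},
  {"slide":[0,0,0],"delta_rot":[0,0,0],"hand":0},
])

```text
time_s: 25.9
eef_pos: [0.4934, 0.1121, 0.0191]
eef_rot: [0.0, 1.0, 0.019, 0.001]
wrist_force: [0.2, -0.4, -0.3]
opening: 0.213
```

Request:
drive_tool([
  {"slide":[0,0,0.03],"delta_rot":[0,0,0],"hand":0},
  {"slide":[0,0,0.04],"delta_rot":[0,0,0],"hand":0},
  {"slide":[0,0,0],"delta_rot":[0,0,0],"hand":0},
  {"slide":[0,0,0],"delta_rot":[0,0,0],"hand":0},
  {"slide":[0,0,0],"delta_rot":[0,0,0],"hand":0},
])

```text
time_s: 26.52
eef_pos: [0.4933, 0.1121, 0.0152]
eef_rot: [-0.0, 1.0, 0.019, 0.001]
wrist_force: [0.5, 0.2, 4.4]
opening: 0.215
```

Contact. Release and retreat, clear of the views.

Request:
drive_tool([
  {"slide":[0,0,0],"delta_rot":[0,0,0],"hand":0.5},
  {"slide":[0,0,0],"delta_rot":[0,0,0],"hand":0.5},
  {"slide":[0,0,0],"delta_rot":[0,0,0],"hand":0.5},
  {"slide":[0,0,-0.3],"delta_rot":[0,0,0],"hand":0.6},
  {"slide":[0,0,-0.7],"delta_rot":[0,0,0],"hand":0.7},
])

```text
time_s: 27.15
eef_pos: [0.4914, 0.112, 0.0647]
eef_rot: [-0.0, 1.0, 0.019, -0.002]
wrist_force: [0.1, -0.0, 0.4]
opening: 0.703
```

Request:
drive_tool([
  {"slide":[0,0,-0.8],"delta_rot":[0,0,0],"hand":0.9},
  {"slide":[-0.2,0,-0.8],"delta_rot":[0,0,0],"hand":0.9},
  {"slide":[-0.4,0,-0.5],"delta_rot":[0,0,0],"hand":0.9},
  {"slide":[-0.6,0,0],"delta_rot":[0,0,0],"hand":0.9},
  {"slide":[0,0,0],"delta_rot":[0,0,0],"hand":0.9},
])

```text
time_s: 27.78
eef_pos: [0.4316, 0.11, 0.1708]
eef_rot: [0.0, 1.0, 0.019, 0.001]
wrist_force: [-0.1, 0.4, -0.5]
opening: 0.899
```

```bash
python3 -c "
from h import *
from bench import ctrl
print(ctrl.get_obs()['eef_pos'])
for n in('wrist','top','side'):
    c=ctrl.camera(n); f=c['frame'][...,::-1]
    if n=='top': f=cv2.resize(f[110:265,110:450],None,fx=2.35,fy=2.35,interpolation=cv2.INTER_CUBIC); blobs(c,.0115,60)
    if n=='side': f=cv2.resize(f[130:270,170:360],None,fx=4,fy=4,interpolation=cv2.INTER_CUBIC)
    cv2.imwrite('pics/%s13.png'%n,f)"
```

```text
[0.43160051 0.10999203 0.17081507]
red 1138 px [173. 190.] mean [0.55   0.1931] rectc 550.1 193.8 size 53 145 axis deg 1.2
red 101 px [385. 232.] mean [ 0.43   -0.3401] rectc 428.9 -340.4 size 68 10 axis deg 2.2
blue 77 px [269. 165.] mean [ 0.6093 -0.052 ] rectc 608.1 -52.5 size 10 41 axis deg -4.4
blue 1067 px [141. 190.] mean [0.5523 0.2731] rectc 547.7 273.3 size 152 53 axis deg 1.2
yellow 1092 px [ 60. 175.] mean [0.5992 0.4778] rectc 605.5 477.7 size 563 10 axis deg 0.1
yellow 512 px [480. 112.] mean [ 0.731  -0.5997] rectc 729.8 -597.9 size 44 95 axis deg -60.5
yellow 164 px [313. 152.] mean [ 0.6381 -0.1661] rectc 638.5 -167.2 size 18 67 axis deg -3.5
yellow 1121 px [204. 189.] mean [0.5507 0.1131] rectc 549.7 112.7 size 148 52 axis deg -0.4
yellow 2681 px [411. 277.] mean [ 0.3161 -0.4021] rectc 343.7 -366.4 size 113 572 axis deg -86.6
yellow 98 px [225. 286.] mean [0.3081 0.0677] rectc 308.3 69.1 size 30 22 axis deg 71.8
yellow 219 px [161. 288.] mean [0.3076 0.2259] rectc 307.7 225.2 size 27 59 axis deg -85.0
yellow 656 px [ 91. 290.] mean [0.3066 0.3997] rectc 307.0 400.5 size 29 164 axis deg 89.9
yellow 121 px [258. 288.] mean [ 0.3009 -0.0168] rectc 301.2 -13.2 size 13 66 axis deg -85.6
```

View pics/wrist13.png

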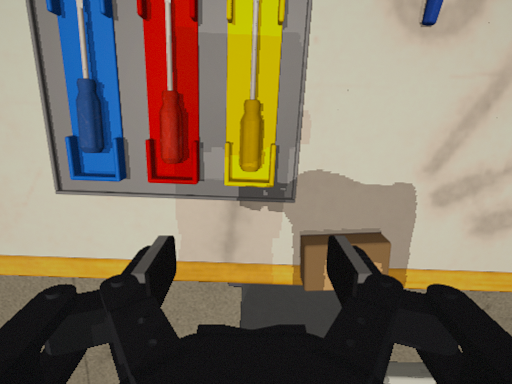

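View pics/top13.png

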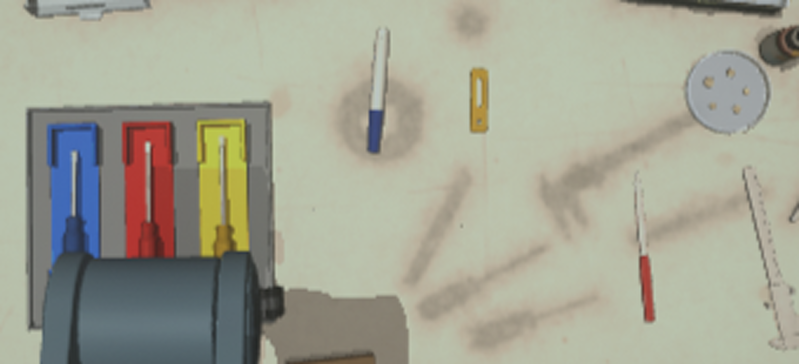

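View pics/side13.png

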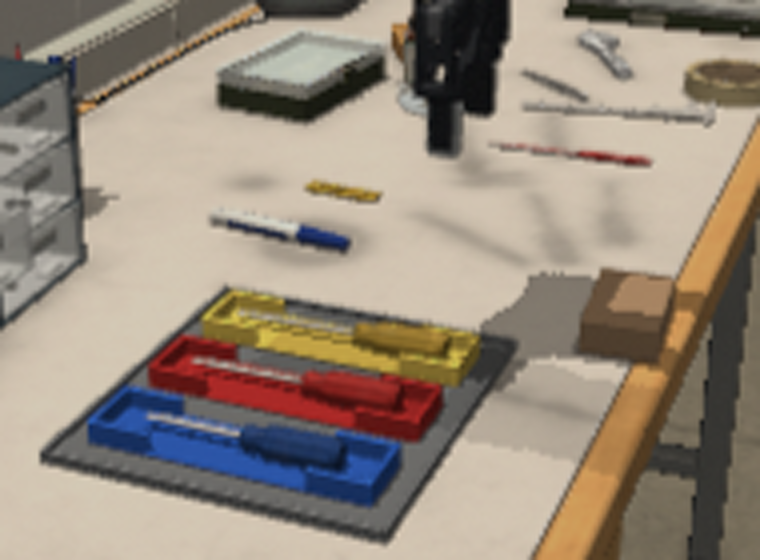

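All three pictures agree: each screwdriver lies flat in the trough of its own colour. The handles are at about (90,115), (172,130) and (251,135) in the wrist view. The file, marker and plate have not moved.

```bash
python3 -c "
from bench import ctrl
print(ctrl.hand_in())"
```

```text
the job is handed in; nothing more can be done
None
```

All three screwdrivers are in the tray. I laid red, then blue, then yellow flat in the trough of the same colour, each with its handle towards the robot. I handed the job in at about 28 s of the 80 s allowed.

- **Placement:** the final wrist, top and side pictures show each screwdriver inside its own trough, with the gripper open and about 17 cm above the bench. The arm hid the handle ends in the top view, but the wrist and side views showed them.
- **Other items:** in the top view, the file, marker and plate are within about 1 mm of where they started.
- **Forces:** the highest wrist force reported at the end of a move was about 7 N. It came while the fingers closed on a handle at the bench and as a screwdriver touched the trough floor. Forces within a move were not recorded.
- **Disagreements:** the top and wrist cameras differed by about 3 mm on the blue trough's position. I used about 0.2715 m for its y position, and blue went in centred. The yellow screwdriver sat about 2° askew in the fingers, so I turned it straight before lowering it.

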